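Roll a lens tube to its mark against a spring stop and bolt it in

ROBOT

A 6-joint arm with a two-finger parallel gripper is mounted at the origin on the work surface. World frame = base frame: x ahead of the robot, y to its left, z up, the work surface at z = 0. Lengths are in m, angles in rad, forces in N, time in s.
With the tool pointing down it reaches from about 0.375 to 0.925 m from the base axis. Payload 5.7 kg.
Tool frame: the origin (TCP) lies midway between the tips of the shut fingers; the grasp point (between the pads) lies 19 mm behind it; z points along the fingers, x is the direction in which the jaws open and shut, and the axes are right-handed (so a half turn about z gives the same grasp; the last joint's range is limited). The gripper opens to 88 mm and grips with 3 to 60 N. Pads are 20 mm wide; open, the fingers measure 115 mm over their backs; the gripper's body (75 mm by 178 mm) begins 61 mm behind the grasp point.
Start: joints at [-1.434, 0.359, 1.51, -0, 1.272, -0.115], TCP at [0.149, -0.581, 0.223] pointing down, gripper open.
Joint ranges: [-2.97, 2.97], [-1.01, 2.36], [0.21, 2.38], [-0.96, 4.11], [0.2, 2.71], [-2.98, 2.98]. Speed limits (rad/s): [2.39, 2.39, 3.14, 3.14, 3.14, 3.14].

INTERFACE

Orientations are given as a unit quaternion [x, y, z, w].
In Python, from bench import move_ptp, servo_line, goto_joints, move_gripper, sleep, inverse_kinematics, capture, PlanningError, close_job, spot_in, silhouettes, current_clock, current_joint_pos, current_qvel, current_joint_torque, current_position, current_orientation, current_force, current_torque, current_finger_gap gives the robot as it stands. Calls block until the motion is done:
- move_ptp(position, orientation): joint-space move of the TCP to a pose.
- servo_line(position, orientation=None, rate=0.15, contact_N=None): straight line of the TCP; orientation=None keeps the orientation; rate is the mean speed in m/s. With contact_N (N) it stops when the force on the tool has changed by that much, and returns True; else False.
- goto_joints(angles): joint-space move.
- move_gripper(opening): finger opening in m; the grip force is fixed at half the most; returns when the fingers have stopped.
- sleep(seconds).
- inverse_kinematics(position, orientation): joint angles nearest the present ones, or None.
- capture(name): name is "side" or "top" or "wrist"; returns a dict with "image" (420x560x3 uint8, blue, green, red), "range_z" (420x560 float32, m along the optical axis (not along the pixel's ray), 0 where there is no reading), "intrinsics" (3x3 intrinsics, pixels), "R" (3x3) and "t" (3): a world point X has camera coordinates R X + t. Camera axes: x right, y down, z forward; pixel columns grow to the right and rows downward; lengths in m; the calibration is good to about 2 mm. A picture is of the moment at which its call begins.
A pose or a line that the arm cannot do raises PlanningError and nothing moves.
- close_job(): hands the job in, once; it reports no verdict.
Trained networks look in the newest picture that a camera, given by its name, has taken for a name from the list of things; names that differ only in an ending like _2 or _b are one class to them, and where a whole thing is asked for, a point or a joint stands for the part that bears it (a point fixed in the world has none). Each returns a list of dicts, best first, with "conf" (0 to 1); they miss things now and then, are a little off and sometimes report something else, mostly with a low value. They report only what shows in the picture. A call takes as long as a camera call. They do not tell look-alikes from the thing itself.
- spot_in(camera, query): "xy" ([column, row] in pixels, amid what is visible of it).
- silhouettes(camera, query): "region" (420x560 bool, what is visible of it) and "xy" ([column, row] in pixels, amid what is visible of it).
Readings, each from a call of its own:
- current_clock(): time.
- current_joint_pos(): joint angles.
- current_qvel(): joint speeds.
- current_joint_torque(): joint torques, N m.
- current_position(): TCP position.
- current_orientation(): TCP orientation.
- current_force(): force on the tool from outside, world axes, zero at the start.
- current_torque(): the same for the moment, N m.
- current_finger_gap(): finger opening in m.
Only numpy, scipy, OpenCV 4.12 (cv2) and the standard library are available. Lean on these libraries where they do the work, as an engineer would, in place of code of your own. Each camera call takes 0.05 s, during which the arm holds its last target.

TASK

Without gripping or lifting it, roll the lens tube along the cork track by pushing its side until it bears on the orange spring stop at the far end of the track; arrive gently, and lean on it there for a full second with about 7 newtons - over 14 would spoil the stop's setting. Then back off gently so that the tube stays resting at the yellow mark, and once your fingers are off it slide the red-knobbed keeper fully across behind it. Leave everything else on the board as it is.

Things in the scene. Friction and masses are not known exactly. Their poses are not given: they have to be found in the camera images.
- jig: Roll-in jig fixed to the board: grey base 120 (x) x 280 (y) x 12 mm with a cork track on top. Origin at board height (z 0) on the track's centre line; y axis: rolling direction, towards the stop; x: across, to the keeper's side; z: up. The cork is level at z 12 mm, from y -142 to 108, between rails (inner faces x -51 and 51, tops z 22); a 6 mm high sill lies at y -150 to -142.
- mark (a point): Middle of the yellow mark on the cork (at jig x 0, y 57, z 12 mm): two yellow lines across the track at jig y 45 and 69 mm. The tube at rest against the stop lies with its axis between the two lines, at jig y 51 to 63, depending on how the stop is set.
- stop_post: Blue post 100 x 22 x 46 mm across the far end of the track; origin on the cork under its middle (jig y 119), axes as the jig's. On a set screw it carries an upright orange spring pad, 84 mm wide, from 6 to 36 mm above the cork, facing the tube. The set screw holds its place below 25 N.
- stop_front (a point): Middle of the blue post's near face (jig y 108), 22 mm above the cork. The orange pad's face stands 23 to 35 mm in front of it (jig y 85 to 73): set differently each time, and not reported, so feel for it. From there the pad gives way at about 4 N per mm (0.5 N at first touch) and bottoms after 6 mm; let go, it springs forward again.
- tube: Loose black lens tube with aluminium ends, 44 mm in diameter, 92 mm long, 110 to 210 g, lying across the track, at the start at jig y -75 to -20. Origin on its axis, half-way along; its x axis is its length (about along jig x), y and z turn as it rolls. It rolls with little resistance (about 0.15 N): pushed slowly it stops within some mm of the pusher stopping, pushed fast it runs on.
- tube_center (a point): Centre of the lens tube, on its axis half-way along; 22 mm above the cork (34 mm above the board).
- keeper (a joint): Keeper bolt: 0 = fully open, 0.046 m = fully across; at the start 0 to 4 mm in. It slides along jig -x, over the rail into the track, with about 2 N of friction and stays where it is left. Its steel bar is 10 mm wide (jig y 16 to 26) and 12 mm high (jig z 24 to 36); its tip stands at jig x 56 when open, clear of the tube, and at jig x 10 when across, behind the tube.
- keeper_knob (a point): Middle of the red knob of the keeper, an upright round peg 16 mm in diameter and 30 mm tall (jig z 36 to 66 mm); at jig x 108, y 21, z 51 mm with the keeper open. Free space all round it.
- lamp_base: Bystander: round black magnifying lamp base, 160 mm across, 75 mm tall with its stem; origin under its middle. 1.3 kg, loose.
- dish: Bystander: green ceramic dish of tiny springs, 104 mm across, 30 mm tall; origin under its middle. Loose.
- cap_tray: Bystander: yellow capacitor tray 100 x 200 x 28 mm; origin under its middle. Loose.
- driver_set: Bystander: chrome screwdriver set standing in a black block 60 x 170 mm, 114 mm tall in all; origin under its middle. Loose.
- screwdriver: Bystander: red-handled screwdriver 170 mm long lying on the board along its x axis; origin under its middle. Loose.
- lens_cap: Bystander: black lens cap, 50 mm across, 11 mm tall, beside the jig; origin under its middle. Loose.
- lens_ring: Bystander: brass retaining ring, 46 mm across, 7 mm tall, beside the jig; origin under its middle. Loose.
Not all that is in view belongs to the job. There is more than one size of the tube; the one meant has the size given above.

How it is judged:
By the outcome, as a careful person would: the job done as asked, in the order asked, and still so for the second after the job is handed in, with the robot touching nothing.
It also fails if it takes over 64 s, if anything falls off the work surface, if the arm or the gripper's body presses on something with over 40 N, if the wrist force passes 120 N, or if a joint passes its speed limit or range.

## Working session

There is one attempt and no reset: what is moved stays moved. The work goes in short steps, each a Python script; the robot and the scene stay as the last script left them, time stands still between calls to the robot, and variables do not carry over. Pictures are saved under pics/ and viewed, and the job is handed in when it is done.

```bash
ls; mkdir -p pics
cat > h.py <<'E'
import numpy as np, cv2
from bench import *
def shot(n,f):
    c=capture(n); cv2.imwrite('pics/'+f,c['image']); return c
def unproj(c,px,z=None):
    K=c['intrinsics'];R=c['R'];t=c['t']
    d=np.array([(px[0]-K[0,2])/K[0,0],(px[1]-K[1,2])/K[1,1],1.])
    o=-R.T@t; w=R.T@d
    if z is None:
        s=c['range_z'][int(round(px[1])),int(round(px[0]))]
    else: s=(z-o[2])/w[2]
    return o+s*w
def proj(c,X):
    p=c['intrinsics']@(c['R']@np.array(X)+c['t']); return p[:2]/p[2]
E
python3 - <<'E'
from h import *
print(current_clock(),current_position(),current_orientation(),current_finger_gap())
for n in ['top','side','wrist']:
    c=shot(n,n+'0.png'); print(n,c['R'].tolist(),c['t'],c['intrinsics'].tolist())
    for q in ['jig','tube','keeper_knob','stop_post','stop_front','mark','tube_center','lens_cap','lens_ring']:
        print(q,[(np.round(d['xy']).tolist(),round(d['conf'],2),np.round(unproj(c,d['xy']),3).tolist()) for d in spot_in(n,q)[:4]])
E
```

```text
pics
0.0 [ 0.14938641 -0.58038972  0.22181177] [ 7.90302816e-01 -6.12715766e-01 -6.49937434e-04 -6.53234531e-04] 0.08761035756721183
top [[0.016141748474459004, -0.9996571432784853, 0.020616494573173275], [-0.9888744118003828, -0.01901029454752137, -0.1475330687936224], [0.14787441172371418, -0.0180056822563008, -0.9888422289545744]] [-0.02093679  0.58494786  1.19997177] [[508.1246452288753, 0.0, 277.8199668188587], [0.0, 508.1246452288753, 211.73384744934353], [0.0, 0.0, 1.0]]
jig [([260.0, 217.0], 0.9, [0.575, 0.032, 0.01])]
tube [([276.0, 301.0], 0.92, [0.369, -0.01, 0.06]), ([370.0, 192.0], 0.66, [0.636, -0.234, 0.061]), ([275.0, 220.0], 0.64, [0.564, -0.004, 0.059])]
keeper_knob [([117.0, 265.0], 0.18, [0.449, 0.379, 0.022])]
stop_post [([219.0, 208.0], 0.96, [0.59, 0.131, 0.054])]
stop_front [([216.0, 213.0], 0.57, [0.576, 0.14, 0.059])]
mark [([260.0, 220.0], 0.6, [0.567, 0.033, 0.013])]
tube_center [([275.0, 222.0], 0.97, [0.557, -0.003, 0.054]), ([362.0, 192.0], 0.89, [0.635, -0.215, 0.058]), ([279.0, 301.0], 0.68, [0.371, -0.016, 0.062]), ([261.0, 182.0], 0.56, [0.661, 0.03
[... 1070 characters left out ...]
0.76, [0.613, -0.208, 0.058]), ([286.0, 210.0], 0.61, [0.544, 0.007, 0.053]), ([270.0, 218.0], 0.36, [0.575, 0.051, 0.016])]
lens_cap [([288.0, 195.0], 0.61, [0.635, -0.07, 0.01])]
lens_ring [([236.0, 205.0], 0.46, [0.714, 0.095, -0.005])]
wrist [[0.2495525971756706, -0.9683612448010003, -2.846639182485212e-05], [-0.9385909079019374, -0.2418878326445853, 0.24604345962110627], [-0.23826583650766078, -0.06137406606998669, -0.9692587967964709]] [-0.60049568 -0.03007938  0.38960105] [[376.70447051245895, 0.0, 284.67793245412673], [0.0, 376.70447051245895, 205.72488270529868], [0.0, 0.0, 1.0]]
jig []
tube []
keeper_knob []
stop_post []
stop_front []
mark []
tube_center []
lens_cap []
lens_ring []
```

Run:
```python
import cv2
a=cv2.imread('pics/top0.png');cv2.imwrite('pics/top0c.png',cv2.resize(a[140:320,160:400],None,fx=3.3,fy=3.3,interpolation=2))
```

```text
(no output)
```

View pics/top0.png

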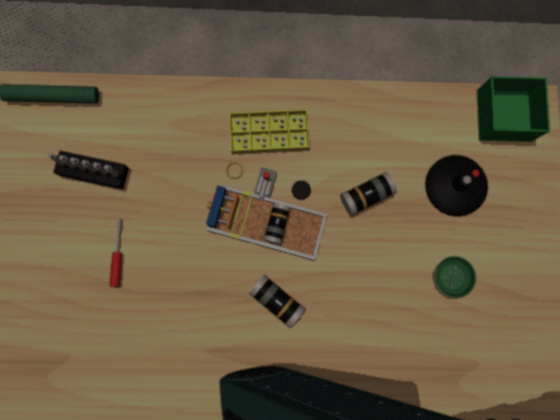

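View pics/side0.png

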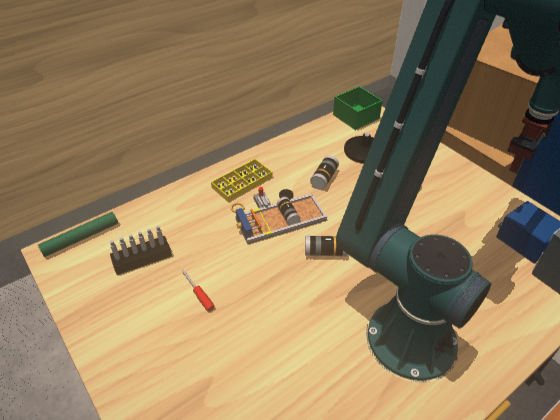

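```bash
sleep 1
```

```text
(no output)
```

View pics/top0c.png

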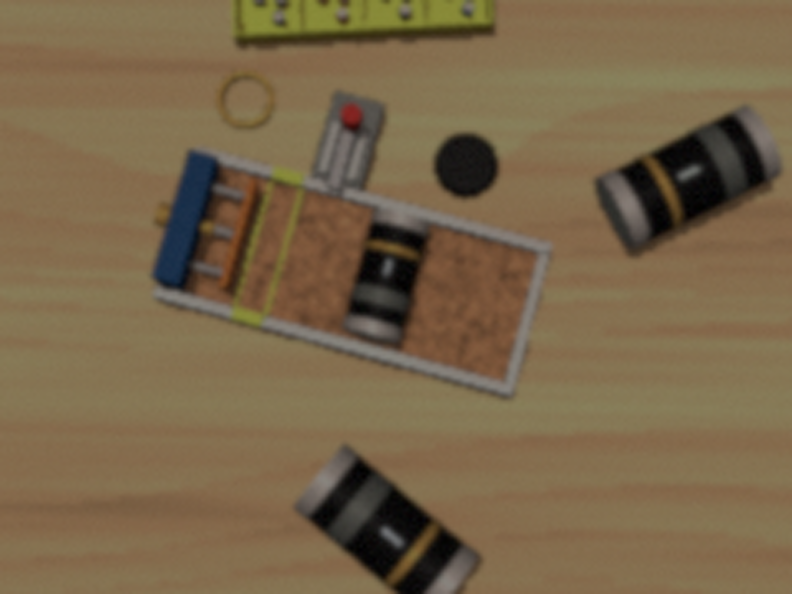

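The tube on the track is at top pixel (276,222). The look-alikes are two larger tubes lying on the bare board at (370,192) and (278,301). The red knob is at about (266,175) and the blue post at (219,208). I'll estimate the jig pose from its corners, then take a close wrist view.

```bash
cat >> h.py <<'E'
def fit2d(J,W):
    J=np.array(J)[:,:2];W=np.array(W)[:,:2];a=J-J.mean(0);b=W-W.mean(0)
    th=np.arctan2((a[:,0]*b[:,1]-a[:,1]*b[:,0]).sum(),(a*b).sum())
    R=np.array([[np.cos(th),-np.sin(th)],[np.sin(th),np.cos(th)]]);o=W.mean(0)-R@J.mean(0)
    return th,o,R,W-(J@R.T+o)
E
python3 - <<'E'
from h import *
c=capture('top')
P=[(551,245),(513,393),(155,295)];J=[(60,-150),(-60,-150),(-60,130)]
W=[unproj(c,(p[0]/3.3+160,p[1]/3.3+140),.022) for p in P]
th,o,R,r=fit2d(np.array(J)*.001,W);print(th,o,r)
for d in silhouettes('top','tube'):
    m=d['region'].astype(np.uint8);ys,xs=np.nonzero(m)
    pts=np.array([unproj(c,(x,y),.045) for x,y in zip(xs,ys)])[:,:2].astype(np.float32)
    print(d['conf'],d['xy'],cv2.minAreaRect(pts))
# view pose above jig
ang=np.arctan2(*(R@[0,1])[::-1]);print('jig y dir',ang)
E
```

```text
-0.25428086834282143 [0.56625949 0.02454917] [[-2.10737681e-03  2.06679888e-03]
 [ 2.00933393e-03  6.08480223e-05]
 [ 9.80428812e-05 -2.12764691e-03]]
0.84 [274.9, 222.4] ((0.5571429133415222, -0.0066907815635204315), (0.04876233637332916, 0.1007155105471611), 77.32185363769531)
0.8 [276.9, 299.8] ((0.3714255392551422, -0.009860515594482422), (0.12874332070350647, 0.06034161150455475), 52.514156341552734)
jig y dir 1.3165154584520753
```

```bash
cat >> h.py <<'E'
from scipy.spatial.transform import Rotation as Ro
def down(a):
    x=np.array([np.cos(a),np.sin(a),0]);z=np.array([0,0,-1.]);return Ro.from_matrix(np.c_[x,np.cross(z,x),z]).as_quat()
E
python3 - <<'E'
from h import *
c=capture('wrist'); p=current_position(); T=Ro.from_quat(current_orientation()).as_matrix()
Rct=c['R']@T; cam=T.T@(-c['R'].T@c['t']-p); print('cam in tool',cam, 'axis in tool',Rct[2])
th=-.254
tgt=np.array([.566,.0245,.02])+np.r_[np.array([[np.cos(th),-np.sin(th)],[np.sin(th),np.cos(th)]])@[.02,-.0],0]
for a in (th,th+np.pi):
    q=down(a);M=Ro.from_quat(q).as_matrix()
    h=.30
    pc=M@cam;ax=M@Rct[2]   # camera = tcp+pc ; tcp z=h
    s=(h+pc[2]-tgt[2])/-ax[2]
    pos=tgt-s*ax-pc; pos[2]=h
    print(a,pos,inverse_kinematics(pos,q), inverse_kinematics([.55,0,.03],q))
E
```

```text
cam in tool [ 0.0004904  -0.06695991 -0.16237521] axis in tool [1.23117670e-04 2.46042901e-01 9.69258931e-01]
-0.254 [0.59622103 0.06349265 0.3       ] [-9.07387357e-03  3.00364103e-01  1.40388610e+00 -4.44089210e-16
  1.43734245e+00  2.44926126e-01] [-1.25602719e-01  5.33482249e-01  1.80280467e+00 -4.44089210e-16
  8.05305734e-01  1.28397281e-01]
2.887592653589793 [ 0.57449558 -0.02454376  0.3       ] None None
```

Run:
```python
from h import *
move_ptp([.596,.0635,.30],down(-.254)); print(current_clock(),current_position())
move_gripper(.05);print(current_clock(),current_finger_gap())
c=shot('wrist','w1.png'); np.savez('w1.npz',**c)
for q in ['jig','tube_center','keeper_knob','keeper','stop_post','stop_front','mark']:
    print(q,[(np.round(d['xy']).tolist(),round(d['conf'],2),np.round(unproj(c,d['xy']),3).tolist()) for d in spot_in('wrist',q)[:4]])
```

```text
4.425 [0.59606913 0.06261468 0.29985288]
5.175 0.05001872777203613
jig [([272.0, 177.0], 0.58, [0.579, 0.056, 0.012])]
tube_center [([348.0, 368.0], 0.94, [0.611, -0.191, 0.059]), ([268.0, 233.0], 0.76, [0.561, 0.001, 0.054]), ([130.0, 245.0], 0.61, [0.406, 0.028, 0.059])]
keeper_knob [([344.0, 190.0], 0.97, [0.657, 0.024, 0.036]), ([457.0, 159.0], 0.61, [0.796, 0.023, 0.019])]
keeper [([345.0, 190.0], 0.66, [0.659, 0.024, 0.037]), ([273.0, 176.0], 0.24, [0.58, 0.056, 0.013])]
stop_post [([266.0, 106.0], 0.96, [0.595, 0.136, 0.059])]
stop_front [([264.0, 104.0], 0.69, [0.594, 0.139, 0.06])]
mark [([273.0, 177.0], 0.57, [0.58, 0.055, 0.013]), ([359.0, 126.0], 0.19, [0.695, 0.087, -0.0])]
```

View pics/w1.png

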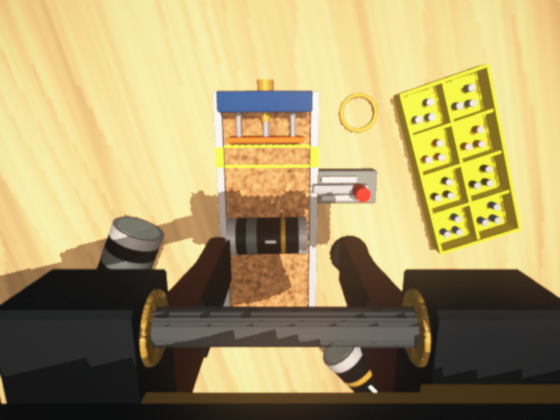

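The jig stands upright in the wrist view: tube at (268,233), knob at (362,193), yellow lines at rows ~148 and 166, pad at row ~140. I'll zoom in to refine the pose.

Run:
```python
import cv2
a=cv2.imread('pics/w1.png');cv2.imwrite('pics/w1c.png',cv2.resize(a[80:270,200:390],None,fx=3.15,fy=3.15,interpolation=2))
```

```text
(no output)
```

View pics/w1c.png

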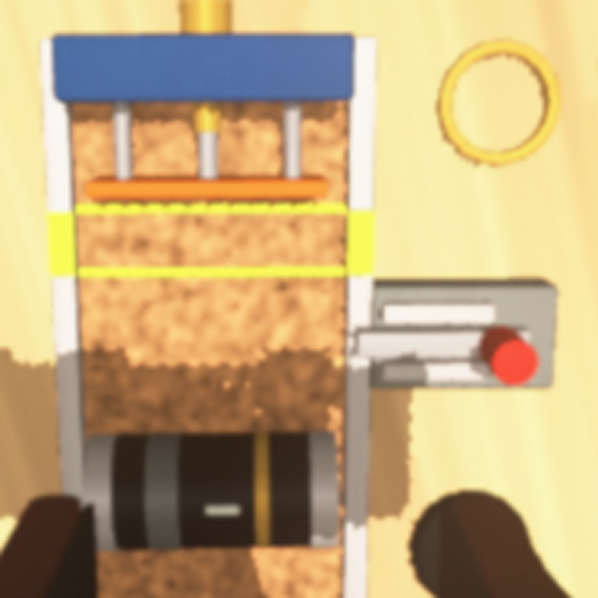

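Run:
```python
from h import *
c=dict(np.load('w1.npz'));im=c['image'].astype(int)
th=-.254;R=np.array([[np.cos(th),-np.sin(th)],[np.sin(th),np.cos(th)]])
o=np.array([.56626,.02455])
v,u=np.mgrid[0:420,0:560];K=c['intrinsics'];z=c['range_z']
X=np.stack([(u-K[0,2])/K[0,0]*z,(v-K[1,2])/K[1,1]*z,z],-1)-c['t'];X=X@c['R']
Jx=(X[...,:2]-o)@R; zz=X[...,2]; ok=(z>0)
b,g,r=im[...,0],im[...,1],im[...,2]
ye=(r>150)&(g>150)&(b<80)&ok&(abs(zz-.015)<.006)&(abs(Jx[...,0])<.045)&(abs(Jx[...,1]-.057)<.03)
y=Jx[ye];print('yellow n',len(y)); p=np.polyfit(y[:,0],y[:,1],1);print('slope,mid',p, 'z',zz[ye].mean())
import numpy as n
print(n.histogram(y[:,1]*1000,bins=15))
rail=ok&(abs(zz-.022)<.004)&(abs(abs(Jx[...,0])-.055)<.012)&(Jx[...,1]>-.05)&(Jx[...,1]<.04)
for s in(-1,1):
    q=rail&(Jx[...,0]*s>0)&(abs(r-b)<25)&(r>110); print('rail',s,n.percentile(Jx[q][:,0],[2,50,98]),len(Jx[q]),n.polyfit(Jx[q][:,1],Jx[q][:,0],1))
red=(r>140)&(g<60)&(b<70)&ok&(abs(Jx[...,0]-.1)<.03)&(abs(Jx[...,1]-.02)<.03)&(zz>.04)
print('red',red.sum(),Jx[red].mean(0),n.percentile(zz[red],[5,50,95]),n.percentile(Jx[red&(zz>.06)],[2,50,98],axis=0))
t=ok&(zz>.045)&(zz<.062)&(abs(Jx[...,0])<.05)&(abs(Jx[...,1]+.035)<.05)
print('tube',t.sum(),n.percentile(Jx[t],[2,50,98],axis=0),zz[t].max(), 'jig y at top', Jx[t&(zz>zz[t].max()-.003)].mean(0))
po=ok&(zz>.054)&(zz<.064)&(abs(Jx[...,0])<.055)&(Jx[...,1]>.09)
print('post',n.percentile(Jx[po],[2,50,98],axis=0))
```

```text
yellow n 101
slope,mid [0.00785764 0.07207895] z 0.012486625803884604
(array([ 5,  0,  0,  0,  0,  0, 13, 37,  0,  0,  0,  0,  0, 14, 32]), array([70.33042195, 70.49833871, 70.66625546, 70.83417222, 71.00208898,
       71.17000573, 71.33792249, 71.50583924, 71.673756  , 71.84167276,
       72.00958951, 72.17750627, 72.34542302, 72.51333978, 72.68125654,
       72.84917329]))
rail -1 [-0.06054203 -0.05649128 -0.0525743 ] 129 [-0.0527244  -0.05537838]
rail 1 [0.05050537 0.05417562 0.06246797] 85 [-0.14927961  0.05911894]<stdin>:17: RuntimeWarning: Mean of empty slice.
  ret = um.true_divide(
Traceback (most recent call last):
IndexError: index -1 is out of bounds for axis 0 with size 0
```

Run:
```python
from h import *
c=dict(np.load('w1.npz'))
f=lambda x,y,z: unproj(c,((x+.5)/3.15-.5+200,(y+.5)/3.15-.5+80),z)
P=[(75,208,.012,-51,69),(347,208,.012,51,69),(76,272,.012,-51,45),(347,272,.012,51,45),
 (53,102,.058,-50,108),(353,102,.058,50,108)]
W=[f(*p[:3]) for p in P];J=[np.array(p[3:])*.001 for p in P]
for n in (4,6):
    th,o,R,r=fit2d(J[:n],W[:n]);print(th,o,'\n',np.round(r*1000,1))
i=lambda w:np.round((R.T@(w[:2]-o))*1000,1)
print('knob',i(f(513,360,.066)),'tube ends',i(f(85,490,.034)),i(f(338,490,.034)),'pad',i(f(210,182,.048)))
for e in (433,548): print('tube edge',i(f(210,e,.034)))
print('tube by light stripe/top centre',i(f(210,483,.056)))
```

```text
-0.2537784562270597 [0.56476057 0.02658439] 
 [[-0.1  0.1]
 [ 0.2  0.1]
 [-0.7  0.1]
 [ 0.6 -0.2]]
-0.25355552372446377 [0.56476709 0.02660285] 
 [[-0.1  0.1]
 [ 0.3  0. ]
 [-0.7  0.1]
 [ 0.6 -0.3]
 [ 0.4 -0.1]
 [-0.4  0.1]]
knob [105.3  22.5] tube ends [-48.  -35.2] [ 48.1 -35.2] pad [ 1.5 81.2]
tube edge [ -0.3 -12.7]
tube edge [ -0.8 -58.7]
tube by light stripe/top centre [  0.6 -25.1]
```

```bash
cat >> h.py <<'E'
TH=-.2536;O=np.array([.56477,.0266]);JR=np.array([[np.cos(TH),-np.sin(TH)],[np.sin(TH),np.cos(TH)]])
Q=down(TH)
def jw(x,y,z): return np.r_[O+JR@(np.array([x,y])*.001),z*.001]
def wj(p): return np.r_[JR.T@(np.array(p)[:2]-O)*1000,p[2]*1000]
def fj():
    f=current_force(); return np.r_[JR.T@np.array(f)[:2],f[2]]
E
python3 - <<'E'
from h import *
move_ptp(jw(0,-88,110),Q);print(current_clock(),wj(current_position()),fj())
print(servo_line(jw(0,-88,22),rate=.06,contact_N=6));print(current_clock(),wj(current_position()),fj())
for i in range(4): sleep(.05);print(fj())
print(servo_line(jw(0,5,22),rate=.025,contact_N=5));print(current_clock(),wj(current_position()),fj())
sleep(.3)
for i in range(4): sleep(.03);print(fj())
c=shot('wrist','w2.png');print(wj(current_position()))
E
```

```text
6.5 [  1.45138928 -87.59969049 110.97752885] [ 0.36846105  0.77814265 -0.70495071]
False
8.1167 [  0.28999621 -87.98242773  22.35215401] [-0.4345781   0.24057011 -0.03912215]
[-1.04273966 -0.02890004  0.19566686]
[-0.21936599  0.90189844 -0.74662064]
[-0.26906078 -0.32926925 -0.67842434]
[-0.37527071  0.75165646  0.1483835 ]
False
12.1833 [-1.87405407e-02  4.94149042e+00  2.19907600e+01] [-0.48383807  0.30556936  0.08297265]
[ 0.44504699 -0.37672785  0.70830571]
[-0.53480553 -0.28116945  0.85827528]
[-0.90061909 -0.76282959 -0.19796626]
[-0.27627946 -0.30968119  0.28394629]
[1.30684773e-02 4.99618380e+00 2.20034376e+01]
```

View pics/w2.png

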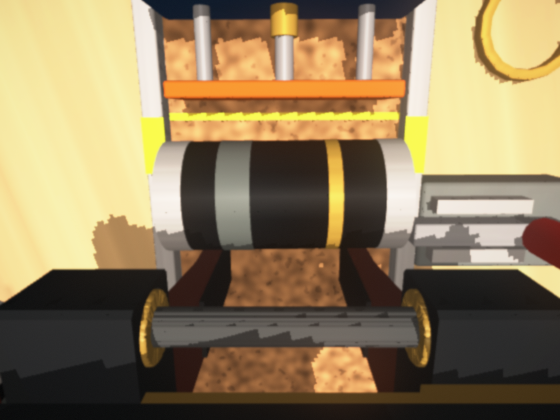

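The tube is square on the track at (283,195), with the pad at row 88. Next is the slow approach until contact.

```bash
cat >> h.py <<'E'
def favg(n=8):
    a=[]
    for i in range(n): sleep(.015);a.append(fj())
    return np.mean(a,0)
E
python3 - <<'E'
from h import *
b=favg(10);print('base',b)
print(servo_line(jw(0,36,22),rate=.007,contact_N=3.5));p=wj(current_position());print(current_clock(),p)
f=favg();print(f,wj(current_position()))
y=wj(current_position())[1]
ok=abs(p[1])
if y<35 and (b-f)[1]>2:
    for k in range(8):
        F=(b-f)[1]
        if abs(F-7)<.7: break
        y+=np.clip((7-F)/4*.7,-.6,.6)
        servo_line(jw(0,y,22),rate=.004); f=favg(); print('step',current_clock(),y,wj(current_position()),(b-f))
E
```

```text
base [-0.0754079  -0.20978217  0.44272306]
True
15.2583 [-0.21898446 21.32146521 21.75812408]
[ 1.06717943 -1.24511395  0.47580397] [-0.54714604 21.20619985 21.4857806 ]
```

Run:
```python
from h import *
print(favg(15),current_force(),wj(current_position()))
c=shot('wrist','w3.png')
```

```text
[ 0.79437781 -0.91034483  0.49360284] [ 0.92752939 -1.56371267  0.08438108] [-0.91205791 21.15761255 21.33808424]
```

View pics/w3.png

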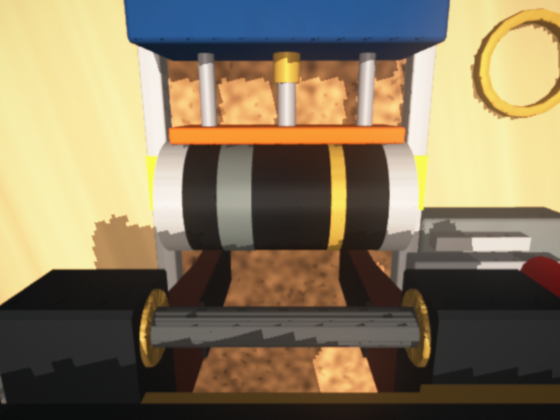

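The tube is now touching the pad (rows 125–145), at about 0.7–1 N. I'll step up to 7 N and hold.

Run:
```python
from h import *
b=np.array([-.08,-.1,.4])
f=favg(10);p=wj(current_position());x=p[0];y=p[1];print(b-f,p)
for k in range(12):
    F=(b-f)[1]
    if F>12: print('HIGH');servo_line(jw(x,y-.8,22),rate=.004);break
    if abs(F-7)<.6: break
    y+=np.clip((7-F)/4*.6,-.5,.5)
    servo_line(jw(x,y,22),rate=.004); f=favg(10); print('step',current_clock(),round(y,2),wj(current_position()).round(2),(b-f).round(2))
t=current_clock();L=[]
while current_clock()-t<1.3: L.append((b-favg(6))[1])
print(np.round(L,2),current_clock(),wj(current_position()))
```

```text
[-0.87745011  0.93273455  0.2557168 ] [-0.89962624 21.18591768 21.37708187]
step 16.3583 21.69 [-1.06 21.53 21.92] [-0.8   2.69  1.07]
step 16.8 22.19 [-1.05 22.01 21.94] [-0.8   4.47  1.4 ]
step 17.2167 22.57 [-1.05 22.28 21.94] [-0.78  5.39  1.04]
step 17.6333 22.81 [-1.06 22.41 21.93] [-0.84  6.24  1.4 ]
step 18.05 22.92 [-1.08 22.47 21.94] [-0.94  6.14  0.84]
step 18.4667 23.05 [-1.03 22.54 21.94] [-0.7   6.31  1.25]
step 18.8833 23.15 [-1.04 22.58 21.94] [-0.9   6.73  1.05]
[6.11 6.53 6.83 6.37 6.76 6.5  6.55 6.59 6.39 6.53 6.44 6.86 6.53] 20.1833 [-1.03815894 22.60370854 21.92968187]
```

Run:
```python
from h import *
b=np.array([-.08,-.1,.4]);x=-1.04
servo_line(jw(x,23.3,22),rate=.004)
t=current_clock();L=[]
while current_clock()-t<1.3: L.append((b-favg(6))[1])
print(np.round(L,2),current_clock())
servo_line(jw(x,18.5,22),rate=.003);print(current_clock(),wj(current_position()),favg())
c=shot('wrist','w4.png')
servo_line(jw(x,0,22),rate=.03);print(favg())
c=shot('wrist','w5.png');print(current_clock())
```

```text
[6.99 6.73 7.2  6.47 6.69 7.14 6.75 7.16 6.72 6.46 7.   6.94 6.94] 21.7333
23.4833 [-1.04807582 18.50396192 21.9946035 ] [0.00605893 0.15120166 0.00235302]
[ 0.08327275  0.14419749 -0.29188716]
24.6167
```

View pics/w4.png

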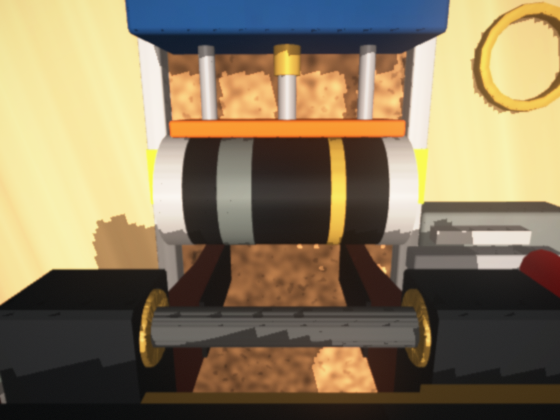

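View pics/w5.png

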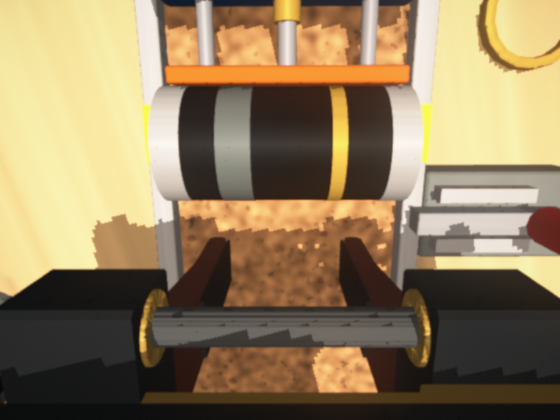

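The tube is resting against the relaxed pad between the yellow lines, and the fingers are off it. Now the keeper.

Run:
```python
from h import *
servo_line(jw(-1,0,120),rate=.1)
move_gripper(0.0);print(current_clock(),current_finger_gap())
move_ptp(jw(146,21.5,120),Q);print(current_clock())
servo_line(jw(146,21.5,44),rate=.07,contact_N=6);print(wj(current_position()),favg())
c=shot('top','t6.png');cv2.imwrite('pics/t6.png',cv2.resize(c['image'][140:270,160:340],None,fx=4,fy=4))
c=shot('wrist','w6.png')
print(current_clock())
```

```text
26.6167 0.0007453067297885933
27.2583
[146.49454333  21.60466215  44.5884475 ] [-0.24482785 -0.00585969 -0.02521568]
28.725
```

View pics/w6.png

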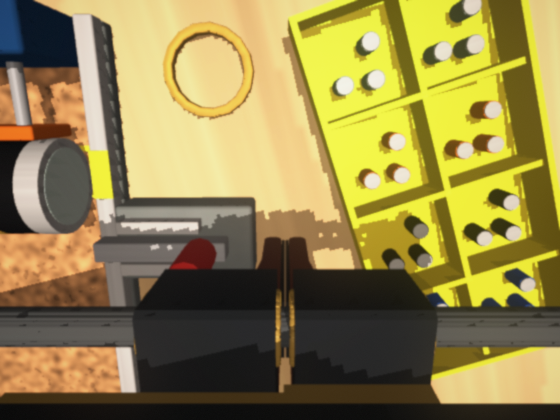

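View pics/t6.png

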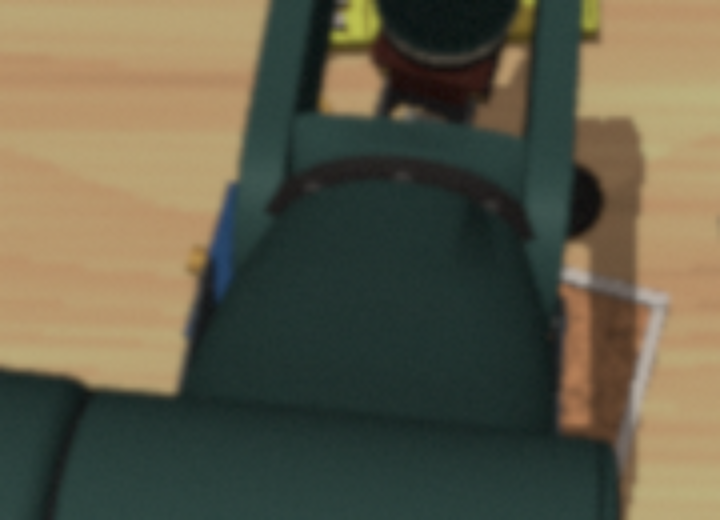

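The shut fingers at (285,250) stand beside the knob at (200,250), in line with the bar. Push.

Run:
```python
from h import *
b=favg()
x=None
r=servo_line(jw(100,21.5,44),rate=.02,contact_N=9);print(r,current_clock(),wj(current_position()),favg()-b)
if not r:
    r=servo_line(jw(78,21.5,44),rate=.015,contact_N=9);print(r,current_clock(),wj(current_position()),favg()-b)
c=shot('wrist','w7.png');print(wj(current_position()))
```

```text
False 31.3083 [100.02889784  21.46521633  44.01352706] [ 2.04733816 -0.63329974 -0.17204578]
False 33.0583 [79.11493342 21.47657884 44.11729092] [ 4.80316878 -1.77489067 -1.71600685]
[79.0837152  21.46745596 44.08836363]
```

View pics/w7.png

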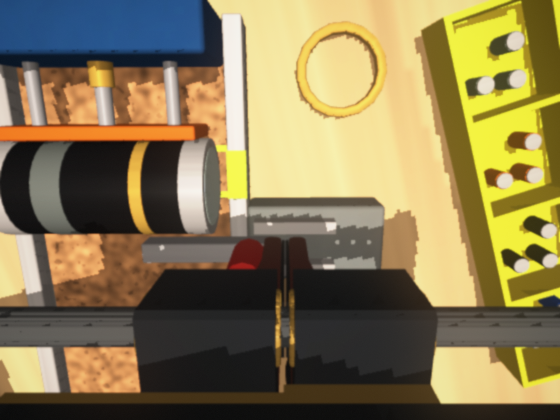

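Run:
```python
from h import *
for X in (76.5,75,73.5):
    r=servo_line(jw(X,21.5,44),rate=.01,contact_N=8);f=favg();print(r,X,current_clock(),wj(current_position()),f)
    if f[0]>11 or r: break
servo_line(jw(95,21.5,44),rate=.04);servo_line(jw(110,21.5,130),rate=.12)
print(favg(),current_clock())
move_ptp([.58,-.07,.30],Q)
c=shot('wrist','w8a.png')
move_ptp([.575,-.25,.30],Q)
c=shot('top','t8.png');cv2.imwrite('pics/t8.png',cv2.resize(c['image'][130:310,150:400],None,fx=3,fy=3));cv2.imwrite('pics/t8f.png',c['image']);np.savez('t8.npz',**c)
print(current_clock())
```

```text
False 76.5 33.675 [79.0393223  21.48376016 44.23291436] [ 7.97688175 -1.79903198 -4.67248317]
False 75 34.1083 [78.98544865 21.48496594 44.33459163] [11.01118965 -2.10996536 -7.07977538]
[ 0.15424343 -0.04058371  0.25184517] 35.7667
37.4833
```

View pics/t8.png

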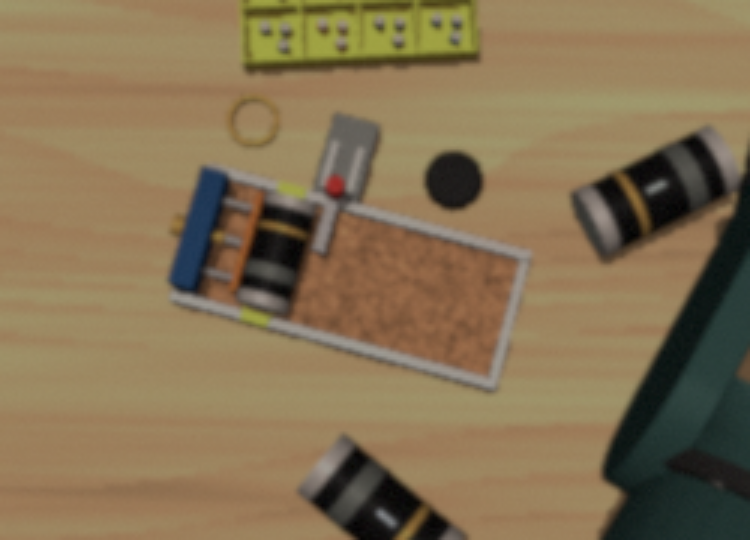

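View pics/w8a.png

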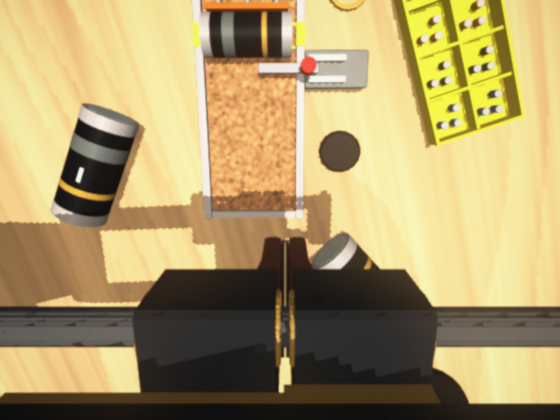

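Run:
```python
from h import *
c=dict(np.load('t8.npz'))
k=unproj(c,(335/3+150,185/3+130),.066);print('knob',wj(k))
print('knob tcp',78.99-21.5)
tc=unproj(c,(276/3+150,250/3+130),.05);print('tube',wj(tc))
a=cv2.imread('pics/top0.png');d=cv2.absdiff(a,c['image']).max(2);cv2.imwrite('pics/diff.png',cv2.convertScaleAbs(d,alpha=3))
move_ptp([.45,-.35,.30],Q)
print(current_clock(),current_force())
```

```text
knob [62.51060917 19.3245007  66.        ]
knob tcp 57.489999999999995
tube [ 0.93374033 51.79289442 50.        ]
38.1667 [ 0.35335636 -0.25860361  0.80764642]
```

View pics/diff.png

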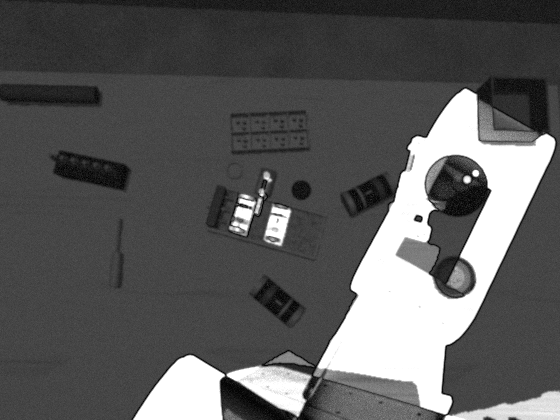

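The difference image shows changes only at the tube, the keeper and the arm. The knob is at jig x 62.5 (fully across is 62) and the arm is free.

Run:
```python
from h import *
close_job();print(current_clock())
```

```text
the job is handed in; nothing more can be done
the job is handed in; nothing more can be done
```

The job is handed in: the tube rests at the yellow mark against the orange stop, with the keeper fully across behind it. The arm finished clear of everything at about 38 s.

- **Rolling and pressing:** I pushed the tube with two fingers on its side, without gripping it, and slowed to about 7 mm/s for the last stretch. It leaned on the stop at 6.1–6.9 N for 1.3 s, then at 6.5–7.2 N for another 1.3 s. The highest averaged reading was about 7.2 N, so well under 14 N.
- **Backing off:** I backed off at 3 mm/s and the tube stayed against the pad. Its axis is at about jig y 52–53, between the yellow lines.
- **Keeper:** With the fingers off the tube, I pushed the knob until it stopped moving, at about 11 N. The last picture puts it at jig x 62.5, where fully across is 62.
- **Disagreements:** The finger position implied the knob was at about x 57.5. I put that down to my assumed finger thickness, because the picture and the hard end stop agree with each other. The first stop on contact came at only about 1 N, so I built up the force in small steps from there.
- **Rest of the board:** Comparing the first and last top pictures, only the tube, the keeper and the arm had changed. The arm hid the lamp base and the dish in part, so I could not fully check those two.

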